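# Recharge the dry keeper and crack its sealed lid

## Task

Stand the small black jar of drying beads upright in the open drawer of the dry keeper (the white and blue box) and slide the drawer fully shut. Then take the steel bar on the lid, pull past the sticky seal, and hold the lid about 3 cm open at its front edge, never letting it jump beyond 6 cm; finish while still holding it there. Do not open the lid before the drawer is shut, and leave the tea glass and the wooden stamp alone.

Things in the scene. Friction and masses are not known exactly. Their poses are not given: they have to be found in the camera images.
- drying_jar: loose black plastic screw-cap jar, 42 mm diameter, 52 mm high, about 0.12 kg; origin at the centre of its underside, z along its axis
- dry_box: dry keeper, fixed to the worktop: white box 150 mm deep (x), 180 mm wide (y), 102 mm high, clear lid in a blue frame on top (lid's upper face 109 mm high), blue-fronted drawer below; origin at the centre of its underside, its front and drawer face its own -x
- dry_drawer (a joint): drawer opening in m: 0 fully shut, grows as it slides out along the keeper's -x; about 2 N of friction. It starts open
- drawer_spot (a point): point on the drawer's inner floor (12 mm above the worktop), 42 mm behind the inner face of the drawer front and midway across, where the jar stands best. Inside the drawer is 148 mm wide and 130 mm long with 30 mm high side walls; the blue front panel is 10 mm thick and reaches 68 mm above the worktop. Moves with the drawer; axes parallel to the keeper's
- drawer_pull (a point): middle of the outer (-x) face of the drawer's aluminium pull, a ledge 70 mm wide (y), 12 mm high, 14 mm proud of the blue front, centred 44 mm above the worktop; push here to shut the drawer
- dry_lid (a joint): lid angle in rad: 0 shut, grows as the front edge rises; 0.2 is 30 mm open at the front edge. A sticky seal holds the lid with a peak of about 12 N of upward pull at the bar, within the first 3 mm of travel, then gives way suddenly and even pushes the lid up a little (up to 5 N) between 0.05 and 0.09 rad; above 0.1 rad the lid is free, weighs about 1.8 N at the bar and, if let go, drops back onto the seal at about 0.09 rad or less
- lid_bar (a point): centre of the lid's round steel grab bar, 10 mm thick, 90 mm long along the keeper's y, 30 mm above the lid's upper face, 20 mm behind its front edge; moves with the lid
- lid_front (a point): middle of the lid's front edge, at its underside; moves with the lid
- lid_hinge (a point): point on the lid's hinge axis (along the keeper's y, at the top of its back), 102 mm above the worktop; the bar is 130 mm in front of it and 37 mm above it when the lid is shut
- tea_glass: bystander: waisted clear tea glass, 62 mm diameter, 86 mm high, loose; origin at the centre of its underside
- date_stamp: bystander: wooden hand stamp with a round knob handle, 31x52 mm, 81 mm high, loose; origin at the centre of its underside

How it is judged:
By the outcome, as a careful person would: the job done as asked, in the order asked, and still so for the second after the job is handed in, while the arm keeps its last pose, push and grip.
It also fails if it takes over 64 s, if anything falls off the work surface, if the arm or the gripper's body presses on something with over 40 N, if the wrist force passes 120 N, or if a joint passes its speed limit or range.

## Robot

A 7-joint arm with a two-finger parallel gripper is mounted at the origin on the work surface; the furniture and walls round the work are solid. World frame = base frame: x ahead of the robot, y to its left, z up, the work surface at z = 0. Lengths are in m, angles in rad, forces in N, time in s.
With the tool pointing down it reaches from about 0.425 to 0.925 m from the base axis. Payload 6.8 kg.
Tool frame: the origin (TCP) lies at the very end of the fingers, on their centre line; the grasp point (between the pads) lies 19 mm behind it (r.grip_point_offset is the distance from the TCP to the grasp point, in m); z points along the fingers, y is the line along which they close (so a half turn about z gives the same grasp; the last joint's range is limited). The gripper opens to 85 mm and grips with 20 to 120 N. Pads are 22 mm wide; open, the fingers measure 114 mm over their backs; the gripper's body (76 mm by 85 mm) begins 54 mm behind the grasp point. The pads swing forward as they close: fully open they stand 13 mm farther back than shut.
Start: joints at [-0.108, 0.477, 0.022, 1.555, -0.011, 1.109, -0.083], TCP at [0.675, 0, 0.231] pointing down, gripper open.
Joint ranges: [-2.96, 2.96], [-0.34, 2.1], [-1.41, 1.46], [0.24, 2.44], [-1.37, 4.51], [0.17, 1.92], [-2.96, 2.96]. Speed limits (rad/s): [2.39, 2.39, 3.14, 3.14, 3.14, 3.14, 3.14].

## Interface

Orientations are given as a rotation vector (axis times angle).
In Python, from bench import status, eyes, r gives the robot as it stands.
- The arm moves only by the shell command python3 -m crank 'ROWS' [OPENING] [FORCE]. ROWS is JSON, a list of rows, each a list of 6 numbers: the shift along the tool's x, y, z normalised to -1 to 1, where 1 is 0.02 m, then the turn, a rotation vector about the tool's x, y, z normalised to -1 to 1, where 1 is 45 degrees. A call has 1 to 12 rows; each row shifts and turns the commanded pose from where the row before left it, along the tool's axes as they then stand; what a row does not reach is not made up. A row lasts 1/10 s, in which the tool goes at most 50 mm and 8.59 degrees, less where a joint would pass 70% of its speed; a pose out of reach is approached as far as the arm can. A call with a number of a shift or a turn outside -1 to 1 is refused whole. A call with a gripper value outside its range is refused whole. OPENING is the opening, from 0 (shut) to 1 (fully open), set as the call begins (- or left out, the last holds). The fingers move at their own pace and stop on an object; FORCE is the grip in N (left out, the last holds). Time passes only in rows, so rows that do not move let the fingers close. It gives the time, the measured TCP pose, the force, the opening and the grip force at its end, in the units of the state.
- status.get_obs(): the state, without advancing time (a new reading comes with each control period).
- eyes.grab_frame(name): name is "scene" or "side" or "wrist"; returns a dict with "image" (384x512x3 uint8, red, green, blue), "depth" (384x512 float32, m along the optical axis (not along the pixel's ray), 0 where there is no reading), "fovy" (degrees; the focal length in pixels is half the picture's height over the tangent of half this angle, whatever the lens; pixels are square), "cx", "cy" (the principal point, pixels), "k1" (the pictures are not rectified: a ray, as slopes to the right and down, at radius r is drawn at 1 + k1 r^2 times it, then the intrinsics apply), "world_to_cam" (4x4, takes a point from world to camera coordinates). Camera axes: x right, y up, looking along -z (the intrinsics and any distortion apply to the point x, -y, -z); pixel columns grow to the right and rows downward; lengths in m; the calibration is good to about 2 mm. A picture is of the moment at which its call begins.
- r.hand_in(): hands the job in; it is judged then, once.
The state is a dict: "clock": time; "joints": joint angles; "qvel": joint speeds; "tau": joint torques, N m; "tcp_pos": TCP position; "orientation": TCP orientation; "contact_force": force on the tool from outside, world axes, zero at the start; "moment": the same for the moment, N m; "grip_width": finger opening in m; "gripper_force": force on a finger pad.
Only numpy, scipy, OpenCV 4.12 (cv2) and the standard library are available. Lean on these libraries where they do the work, as an engineer would, in place of code of your own. Each camera call takes 0.05 s, during which the arm holds its last target. There are 200 camera calls.

## Working session

There is one attempt and no reset: what is moved stays moved. The work goes in short steps, Python scripts to look and compute and a shell command to move; the robot and the scene stay as the last step left them, time stands still between calls to the robot, and variables do not carry over. Pictures are saved under pics/ and viewed, at most 10 in all, crops included, and the job is handed in when it is done.

```bash
mkdir -p pics; ls; python3 - <<'E'
from bench import status,eyes,r
import cv2,pickle
print(status.get_obs())
for n in("scene","side","wrist"):
    f=eyes.grab_frame(n); cv2.imwrite(f"pics/{n}0.png",f["image"][:,:,::-1]); pickle.dump(f,open(f"{n}0.pkl","wb"))
    print(n,f["fovy"],f["cx"],f["cy"],f["k1"],f["world_to_cam"])
E
```

```text
pics
{'clock': 0.0, 'joints': array([-0.10809636,  0.47777141,  0.02233913,  1.55647294, -0.01149686,
        1.1092915 , -0.08308497]), 'qvel': array([-0.00026303,  0.00042938,  0.00155163,  0.0011708 , -0.00030953,
       -0.00058101,  0.00067667]), 'tau': array([-5.45967814e-04, -5.96443820e+01,  1.60769675e+00, -2.81194621e+01,
        1.24063640e-02,  9.39900521e-03,  2.20753498e-05]), 'tcp_pos': array([ 6.74399990e-01, -1.87218885e-05,  2.30335867e-01]), 'orientation': array([-2.22056591e+00, -2.22064297e+00,  2.16142818e-03]), 'contact_force': array([-0.27143139,  1.03356765, -0.6519105 ]), 'moment': array([-0.00188985,  0.02390546, -0.00809634]), 'gripper_force': 0.0, 'grip_width': 0.08578341992090326}
scene 50.229618770628704 254.9557308756223 197.5867304571855 0.019653942462488815 [[ 0.80549272 -0.59260224 -0.00201758 -0.50735099]
 [ 0.42574615  0.57631916  0.69756465 -0.27113589]
 [-0.4122156  -0.56274222  0.71651901 -1.05915647]
 [ 0.          0.          0.          1.        ]]
side 53.42173019321919 252.15104222243818 189.7221635555016 -0.03607585137681835 [[ 0.99859345 -0.04809686 -0.02231155 -0.59212959]
 [ 0.04715658  0.61333625  0.7884129  -0.06760259]
 [-0.0242357  -0.7883561   0.61474165 -1.10250129]
 [ 0.          0.          0.          1.        ]]
wrist 71.54458070475499 254.55974470617397 193.04000775068724 -0.029081447150508442 [[ 9.99998254e-01  3.94121322e-04 -1.82673802e-03 -6.74831515e-01]
 [-9.49641793e-04  9.49059764e-01 -3.15094688e-01  4.11343936e-02]
 [ 1.60949802e-03  3.15095873e-01  9.49058481e-01 -3.81131278e-01]
 [ 0.00000000e+00  0.00000000e+00  0.00000000e+00  1.00000000e+00]]
```

View pics/scene0.png

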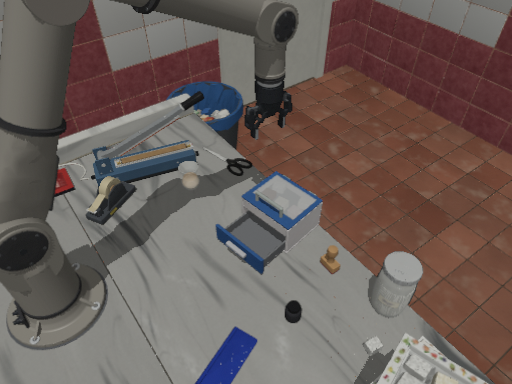

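View pics/side0.png

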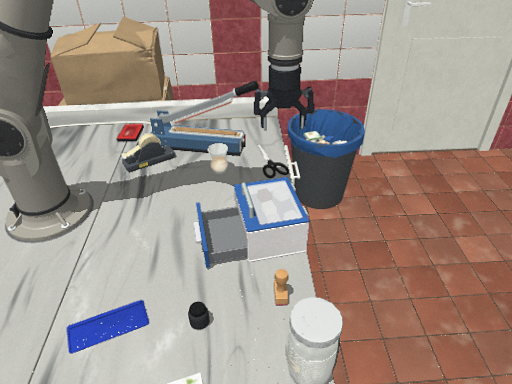

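Scene view: keeper at about (270,225), jar (293,311), stamp (331,258), tea glass (190,175). Side view: keeper (255,220), jar (199,316), stamp (281,287), glass (218,157).

```bash
cat > h.py <<'E'
import numpy as np,cv2,pickle
def intr(f):
    h=f["image"].shape[0]; fl=h/2/np.tan(np.radians(f["fovy"])/2)
    return np.array([[fl,0,f["cx"]],[0,fl,f["cy"]],[0,0,1.]]),np.array([f["k1"],0,0,0,0.])
def unproj(f,uv,d=None):
    "pixels (N,2) -> world, with depth image"
    K,D=intr(f); uv=np.asarray(uv,float).reshape(-1,2)
    n=cv2.undistortPoints(uv.reshape(-1,1,2),K,D).reshape(-1,2)
    if d is None: d=f["depth"][uv[:,1].round().astype(int),uv[:,0].round().astype(int)]
    c=np.c_[n[:,0]*d,-n[:,1]*d,-d*np.ones(len(n))]; T=f["world_to_cam"]
    return (c-T[:3,3])@T[:3,:3]
def proj(f,P):
    K,D=intr(f); T=f["world_to_cam"]; c=np.asarray(P)@T[:3,:3].T+T[:3,3]
    c=c*[1,-1,-1]
    return cv2.projectPoints(c.reshape(-1,1,3),np.zeros(3),np.zeros(3),K,D)[0].reshape(-1,2)
def cloud(f):
    v,u=np.mgrid[0:384,0:512]; uv=np.c_[u.ravel(),v.ravel()]
    P=unproj(f,uv).reshape(384,512,3); P[f["depth"]==0]=np.nan; return P
def load(n): return pickle.load(open(n+".pkl","rb"))
E
python3 - <<'E'
from h import *
import cv2
for n in("scene","side"):
    f=load(n+"0"); P=cloud(f); im=f["image"].astype(int); R,G,B=im[...,0],im[...,1],im[...,2]
    hs=cv2.cvtColor(f["image"],cv2.COLOR_RGB2HSV)
    blue=(hs[...,0]>100)&(hs[...,0]<125)&(hs[...,1]>150)
    x0,y0,x1,y1=(215,170,325,275) if n=="scene" else (190,175,312,275)
    m=np.zeros_like(blue); m[y0:y1,x0:x1]=1
    lid=blue&m&(P[...,2]>.095); Q=P[lid][:,:2].astype(np.float32)
    print(n,"lid",lid.sum(),np.median(P[lid][:,2]),cv2.minAreaRect(Q))
    fr=blue&m&(P[...,2]<.075)&(P[...,2]>.06); Q=P[fr][:,:2].astype(np.float32)
    print("front top",fr.sum(),cv2.minAreaRect(Q))
    bar=m&(P[...,2]>.125)&(P[...,2]<.16); Q=P[bar][:,:2].astype(np.float32)
    if bar.sum()>3: print("bar",bar.sum(),cv2.minAreaRect(Q),P[bar][:,2].max())
    for nm,(x0,y0,x1,y1) in dict(jar=(280,295,308,326) if n=="scene" else (183,296,216,335),stamp=(317,240,345,275) if n=="scene" else (270,265,294,308),glass=(176,155,205,192) if n=="scene" else (205,140,232,176)).items():
        q=P[y0:y1,x0:x1].reshape(-1,3); q=q[q[:,2]>.012]
        t=q[q[:,2]>np.nanpercentile(q[:,2],99)-.006]
        print(nm,len(q),q.min(0).round(4),q.max(0).round(4),"top",t.mean(0).round(4),(t.max(0)-t.min(0)).round(4))
f=load("side0"); c=f["image"][170:345,180:315,::-1]; 
cv2.imwrite("pics/side0c.png",cv2.resize(c,None,fx=3.4,fy=3.4,interpolation=cv2.INTER_CUBIC))
E
```

```text
scene lid 738 0.10958423647227278 ((0.6285487413406372, -0.12827110290527344), (0.14922837913036346, 0.17721599340438843), 9.853243827819824)
front top 233 ((0.45749595761299133, -0.15823203325271606), (0.011326128616929054, 0.17550359666347504), 10.110361099243164)
bar 138 ((0.5751543641090393, -0.13682833313941956), (0.013331648893654346, 0.09752297401428223), 9.768515586853027) 0.14803400955784418
jar 302 [ 0.4408 -0.4083  0.0121] [ 0.4809 -0.3676  0.0573] top [ 0.4622 -0.3878  0.0521] [0.0305 0.0301 0.0079]
stamp 328 [ 0.6247 -0.3585  0.0124] [ 0.6557 -0.3049  0.0832] top [ 0.6398 -0.3329  0.0798] [0.0269 0.0268 0.0064]
glass 613 [0.4615 0.1403 0.0127] [0.5763 0.2809 0.0883] top [0.4906 0.1738 0.0841] [0.0609 0.0646 0.0076]
side lid 810 0.10983012247427992 ((0.6315312385559082, -0.12735839188098907), (0.14850519597530365, 0.18064838647842407), 9.558780670166016)
front top 163 ((0.4600134491920471, -0.15675359964370728), (0.0081331143155694, 0.17645908892154694), 9.436356544494629)
bar 141 ((0.5776825547218323, -0.13701342046260834), (0.009985970333218575, 0.09916950762271881), 9.377755165100098) 0.1476524024129353
jar 436 [ 0.4416 -0.4066  0.0122] [ 0.4829 -0.3699  0.0551] top [ 0.4623 -0.3868  0.0513] [0.0327 0.0325 0.0077]
stamp 430 [ 0.6265 -0.4793  0.0124] [ 0.6556 -0.3058  0.1718] top [ 0.6409 -0.3329  0.0797] [0.0258 0.1619 0.0966]
glass 642 [0.443  0.1406 0.012 ] [0.5356 0.2865 0.0898] top [0.495  0.1761 0.0859] [0.0599 0.0655 0.0072]
```

View pics/side0c.png

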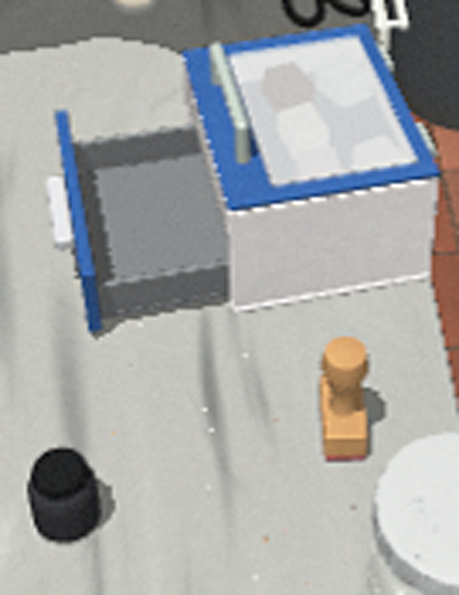

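Side crop: drawer stands open with the pull at left, the bar near the lid's front, the jar upright at the lower left. Keeper yaw is about 9.65°, centre (0.630,-0.128).

I first turn the tool so its x axis lies along the keeper's x.

```bash
cat > g.py <<'E'
import sys,numpy as np
from scipy.spatial.transform import Rotation as Ro
from bench import status
YAW=np.radians(9.65); C=np.array([.630,-.128,0])
def kw(x,y,z): c,s=np.cos(YAW),np.sin(YAW); return C+[c*x-s*y,s*x+c*y,z]
def go(p,ang=None,tilt=0):
    "units left to target p; ang = world heading of tool y (deg)"
    o=status.get_obs(); R=Ro.from_rotvec(o["orientation"])
    print("t%.1f"%o["clock"],"pos",o["tcp_pos"].round(4),"F",o["contact_force"].round(1),"w",o["grip_width"].round(4))
    print("tooly hdg",np.degrees(np.arctan2(*R.as_matrix()[:2,1][::-1])).round(2),"z",R.as_matrix()[:,2].round(3),"q",o["joints"].round(2))
    print("shift units",(R.inv().apply(np.array(p)-o["tcp_pos"])/.02).round(3))
E
python3 -m crank '[[0,0,0,0,0,0.1786],[0,0,0,0,0,0.1786],[0,0,0,0,0,0.1786],[0,0,0,0,0,0.1786],[0,0,0,0,0,0.1786],[0,0,0,0,0,0.1786],[0,0,0,0,0,0.1786],[0,0,0,0,0,0.1786],[0,0,0,0,0,0.1786],[0,0,0,0,0,0.1786]]' 1
python3 -m crank '[[-0.76,0.96,0,0,0,0],[-0.76,0.96,0,0,0,0],[-0.76,0.96,0,0,0,0],[-0.76,0.96,0,0,0,0],[-0.76,0.96,0,0,0,0],[-0.76,0.96,0,0,0,0],[-0.76,0.96,0,0,0,0],[-0.76,0.96,0,0,0,0],[-0.76,0.96,0,0,0,0]]'
python3 -m crank '[[-0.76,0.96,0,0,0,0],[-0.76,0.96,0,0,0,0],[-0.76,0.96,0,0,0,0],[-0.76,0.96,0,0,0,0],[-0.76,0.96,0,0,0,0],[-0.76,0.96,0,0,0,0],[-0.76,0.96,0,0,0,0],[-0.76,0.96,0,0,0,0],[-0.76,0.96,0,0,0,0],[0,0,0,0,0,0],[0,0,0,0,0,0]]'
python3 -c "
from g import *
go([.462,-.3875,.017])"
```

```text
clock: 1.15
tcp_pos: [0.6748, 0.0001, 0.2309]
orientation: [-3.131, -0.255, 0.001]
contact_force: [0.6, 0.3, -0.3]
grip_width: 0.0857
gripper_force: 0.0
clock: 2.05
tcp_pos: [0.5683, -0.1939, 0.2311]
orientation: [-3.13, -0.264, 0.001]
contact_force: [0.9, -0.5, -0.3]
grip_width: 0.0852
gripper_force: 0.0
clock: 3.15
tcp_pos: [0.4627, -0.3866, 0.2311]
orientation: [-3.13, -0.262, 0.0]
contact_force: [0.8, -0.5, 0.3]
grip_width: 0.0854
gripper_force: 0.0Traceback (most recent call last):
  File "<string>", line 3, in <module>
    go([.462,-.3875,.017])
    ~~^^^^^^^^^^^^^^^^^^^^
  File "g.py", line 9, in go
    print("t%.1f"%o["clock"],"pos",o["tcp_pos"].round(4),"F",o["contact_force"].round(1),"w",o["grip_width"].round(4))
                                                                                             ^^^^^^^^^^^^^^^^^^^^^
AttributeError: 'float' object has no attribute 'round'
```

```bash
sed -i 's/o\["grip_width"\].round(4)/round(o["grip_width"],4)/' g.py
python3 -m crank '[[-0.04,0.04,1,0,0,0],[0,0,1,0,0,0],[0,0,1,0,0,0],[0,0,1,0,0,0],[0,0,1,0,0,0],[0,0,1,0,0,0],[0,0,1,0,0,0],[0,0,1,0,0,0],[0,0,1,0,0,0],[0,0,1,0,0,0],[0,0,0.7,0,0,0],[0,0,0,0,0,0]]'
python3 -m crank '[[0,0,0,0,0,0],[0,0,0,0,0,0],[0,0,0,0,0,0],[0,0,0,0,0,0],[0,0,0,0,0,0],[0,0,0,0,0,0],[0,0,0,0,0,0],[0,0,0,0,0,0]]' 0.2 40
python3 -m crank '[[0,0,-1,0,0,0],[0,0,-1,0,0,0],[0,0,-1,0,0,0],[0,0,-1,0,0,0],[0,0,-1,0,0,0],[0,0,-1,0,0,0],[0,0,-1,0,0,0],[0,0,-1,0,0,0],[0,0,0,0,0,0],[0,0,0,0,0,0]]'
python3 -c "
from g import *
go(kw(-.1275,0,.19))"
```

```text
clock: 4.35
tcp_pos: [0.462, -0.3854, 0.0154]
orientation: [-3.127, -0.266, 0.004]
contact_force: [-0.7, -0.1, -0.2]
grip_width: 0.0854
gripper_force: 0.0
clock: 5.15
tcp_pos: [0.4632, -0.3879, 0.0185]
orientation: [3.13, 0.264, 0.003]
contact_force: [-1.3, 1.3, 7.0]
grip_width: 0.0405
gripper_force: 40.2
clock: 6.15
tcp_pos: [0.4624, -0.3873, 0.1774]
orientation: [3.13, 0.264, 0.001]
contact_force: [-0.0, 0.1, -1.0]
grip_width: 0.0406
gripper_force: 40.7
t6.2 pos [ 0.4624 -0.3873  0.1774] F [-0.   0.1 -1. ] w 0.0406
tooly hdg -80.37 z [ 0.001 -0.    -1.   ] q [ 0.27  0.44  0.43  1.81 -0.22  0.94 -0.61]
shift units [  4.057 -11.379  -0.632]
```

```bash

python3 -m crank '[[0.34,-0.95,0,0,0,0],[0.34,-0.95,0,0,0,0],[0.34,-0.95,0,0,0,0],[0.34,-0.95,0,0,0,0],[0.34,-0.95,0,0,0,0],[0.34,-0.95,0,0,0,0],[0.34,-0.95,0,0,0,0],[0.34,-0.95,0,0,0,0],[0.34,-0.95,0,0,0,0],[0.34,-0.95,0,0,0,0],[0.34,-0.95,0,0,0,0],[0.34,-0.95,0,0,0,0]]'
python3 -m crank '[[0,0,0,0,0,0],[0,0,0,0,0,0]]'
python3 - <<'E'
from g import *
from bench import eyes
from h import *
go(kw(-.1275,0,.031))
f=eyes.grab_frame("side"); P=cloud(f)
hs=cv2.cvtColor(f["image"],cv2.COLOR_RGB2HSV)
b=(hs[...,0]>100)&(hs[...,0]<125)&(hs[...,1]>150)&(P[...,2]<.075)&(P[...,2]>.06)
m=np.zeros_like(b); m[175:275,190:312]=1
print(cv2.minAreaRect(P[b&m][:,:2].astype(np.float32)))
cv2.imwrite("pics/s1.png",cv2.resize(f["image"][100:300,150:350,::-1],None,fx=3,fy=3))
E
```

```text
clock: 7.35
tcp_pos: [0.5039, -0.1479, 0.176]
orientation: [-3.13, -0.264, 0.003]
contact_force: [0.5, 0.1, -2.5]
grip_width: 0.0409
gripper_force: 40.7
clock: 7.55
tcp_pos: [0.5041, -0.1489, 0.1764]
orientation: [-3.13, -0.265, 0.003]
contact_force: [-0.3, -0.6, -1.3]
grip_width: 0.0405
gripper_force: 40.7
t7.5 pos [ 0.5041 -0.1489  0.1764] F [-0.3 -0.6 -1.3] w 0.0405
tooly hdg -80.32 z [-0.002 -0.    -1.   ] q [-0.15  0.31  0.38  1.99 -0.15  0.87 -1.09]
shift units [0.019 0.027 7.271]
((0.4600728452205658, -0.15678438544273376), (0.00814457144588232, 0.17485123872756958), 9.397599220275879)
```

View pics/s1.png

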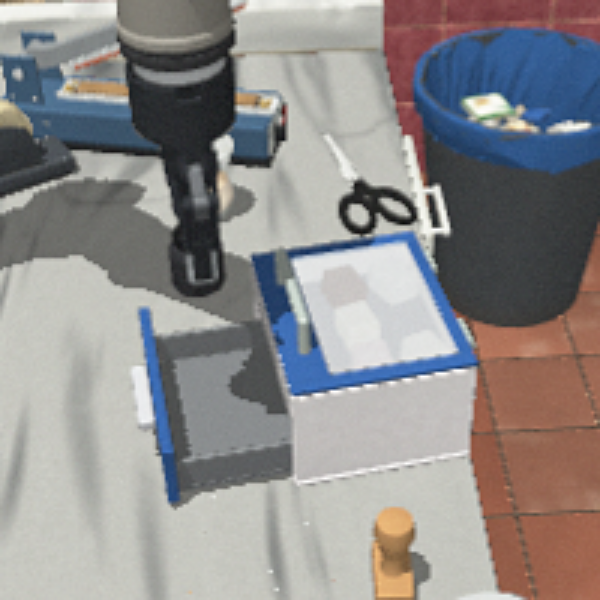

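The jar hangs in the fingers at about (195,270), above the open drawer at (220,390). Now I lower it.

```bash

python3 -m crank '[[0,0,1,0,0,0],[0,0,1,0,0,0],[0,0,1,0,0,0],[0,0,1,0,0,0],[0,0,1,0,0,0],[0,0,1,0,0,0],[0,0,0.7,0,0,0],[0,0,0.3,0,0,0],[0,0,0.15,0,0,0],[0,0,0.1,0,0,0],[0,0,0,0,0,0],[0,0,0,0,0,0]]'
python3 -c "
from g import *
go(kw(-.1275,0,.031))"
```

```text
clock: 8.8
tcp_pos: [0.5052, -0.149, 0.0329]
orientation: [3.13, 0.264, 0.002]
contact_force: [0.2, -0.4, -0.8]
grip_width: 0.0403
gripper_force: 40.7
t8.8 pos [ 0.5052 -0.149   0.0329] F [ 0.2 -0.4 -0.8] w 0.0403
tooly hdg -80.37 z [ 0.001 -0.    -1.   ] q [-0.06  0.54  0.29  2.07 -0.27  0.57 -0.98]
shift units [-0.048  0.009  0.095]
```

```bash

python3 -m crank '[[0,0,0.06,0,0,0],[0,0,0.05,0,0,0],[0,0,0,0,0,0],[0,0,0,0,0,0]]'
python3 -m crank '[[0,0,0.05,0,0,0],[0,0,0,0,0,0],[0,0,0,0,0,0],[0,0,0,0,0,0]]'
```

```text
clock: 9.2
tcp_pos: [0.5051, -0.1489, 0.0305]
orientation: [-3.13, -0.264, -0.001]
contact_force: [-1.0, 1.4, 5.0]
grip_width: 0.041
gripper_force: 41.2
clock: 9.6
tcp_pos: [0.5062, -0.1488, 0.0304]
orientation: [-3.13, -0.264, -0.004]
contact_force: [-1.6, 2.8, 12.4]
grip_width: 0.0406
gripper_force: 42.2
```

```bash

python3 -m crank '[[0,0,-0.08,0,0,0],[0,0,0,0,0,0],[0,0,0,0,0,0],[0,0,0,0,0,0],[0,0,0,0,0,0],[0,0,0,0,0,0]]' 0.85
python3 -m crank '[[0,0,-0.5,0,0,0],[0,0,-1,0,0,0],[0,0,-1,0,0,0],[0,0,-1,0,0,0],[0,0,-1,0,0,0],[0,0,-1,0,0,0],[0,0,-1,0,0,0],[0,0,-0.5,0,0,0],[0,0,0,0,0,0]]'
python3 -m crank '[[-1,0,0,0,0,0],[-1,0,0,0,0,0],[-1,0,0,0,0,0],[-1,0,0,0,0,0],[-1,0,0,0,0,0],[-0.5,0,0,0,0,0],[0,0,0,0,0.156,0],[0,0,0,0,0.156,0],[0,0,0,0,0.156,0],[0,0,0,0,0.156,0],[0,0,0,0,0.156,0],[0,0,0,0,0,0]]' 0
python3 - <<'E'
from g import *
from bench import eyes
import cv2
go(kw(-.225,0,.038))
f=eyes.grab_frame("side")
cv2.imwrite("pics/s2.png",cv2.resize(f["image"][100:300,150:350,::-1],None,fx=3,fy=3))
from h import *
P=cloud(f); q=P[205:260,195:250].reshape(-1,3); im=f["image"][205:260,195:250].reshape(-1,3).max(1)
K=(q-C)@np.array([[np.cos(YAW),-np.sin(YAW),0],[np.sin(YAW),np.cos(YAW),0],[0,0,1]])
m=(K[:,0]>-.16)&(K[:,0]<-.085)&(abs(K[:,1])<.06)&(K[:,2]>.045)&(K[:,2]<.09)
print(m.sum(),K[m].min(0),K[m].max(0))
E
```

```text
clock: 10.2
tcp_pos: [0.5047, -0.149, 0.0306]
orientation: [-3.131, -0.264, 0.0]
contact_force: [-0.1, 0.3, -0.3]
grip_width: 0.0726
gripper_force: 0.0
clock: 11.1
tcp_pos: [0.5056, -0.1492, 0.1723]
orientation: [3.13, 0.264, 0.005]
contact_force: [0.6, -0.7, -0.5]
grip_width: 0.0728
gripper_force: 0.0
clock: 12.3
tcp_pos: [0.3945, -0.1668, 0.1685]
orientation: [-3.018, -0.256, -0.639]
contact_force: [-0.2, -0.1, -0.7]
grip_width: -0.0005
gripper_force: 0.0
t12.3 pos [ 0.3945 -0.1668  0.1685] F [-0.2 -0.1 -0.7] w -0.0005
tooly hdg -80.15 z [ 0.398  0.08  -0.914] q [ 0.33  0.03  0.11  2.42 -0.62  0.43 -0.42]
shift units [-2.024  0.135  6.241]
197 [-0.14523523 -0.02070515  0.04514705] [-0.10582188  0.01603032  0.06771358]
```

View pics/s2.png

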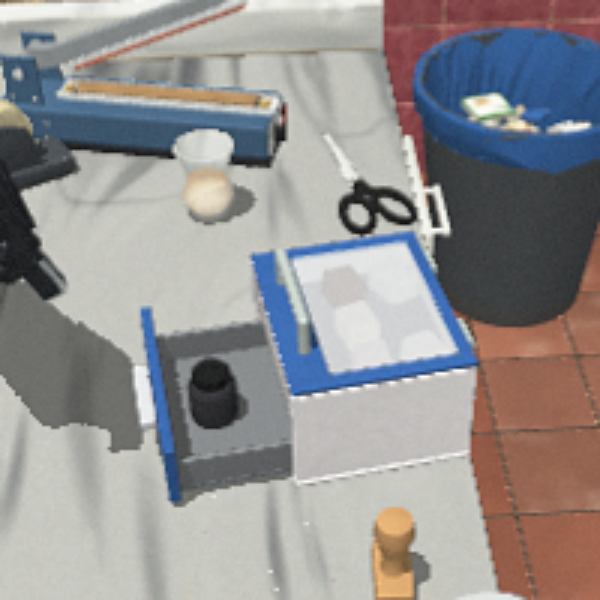

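The jar stands upright in the drawer at (213,393), the drawer is still open, and the tool is tilted in front of it. Next: lower to the pull's height.

```bash

python3 -m crank '[[-0.29,0.02,0.89,0,0,0],[-0.29,0.02,0.89,0,0,0],[-0.29,0.02,0.89,0,0,0],[-0.29,0.02,0.89,0,0,0],[-0.29,0.02,0.89,0,0,0],[-0.29,0.02,0.89,0,0,0],[-0.29,0.02,0.89,0,0,0],[0,0,0,0,0,0],[0,0,0,0,0,0]]'
python3 -c "
from g import *
go(kw(-.225,0,.038)); go(kw(-.120,0,.038))"
```

```text
clock: 13.25
tcp_pos: [0.4148, -0.1688, 0.0532]
orientation: [-3.007, -0.26, -0.622]
contact_force: [-0.7, -0.6, -0.6]
grip_width: -0.0001
gripper_force: 0.0
t13.2 pos [ 0.4148 -0.1688  0.0532] F [-0.7 -0.6 -0.6] w -0.0001
tooly hdg -79.84 z [ 0.389  0.092 -0.917] q [ 0.64  0.35 -0.24  2.43 -1.37  0.17  0.36]
shift units [-0.577 -0.191  0.582]
t13.2 pos [ 0.4148 -0.1688  0.0532] F [-0.7 -0.6 -0.6] w -0.0001
tooly hdg -79.84 z [ 0.389  0.092 -0.917] q [ 0.64  0.35 -0.24  2.43 -1.37  0.17  0.36]
shift units [ 4.238 -0.144  2.675]
```

```bash

python3 -m crank '[[0,-0.1,0,0,-0.13,0],[0,-0.1,0,0,-0.13,0],[0,0,0,0,0,0],[0,0,0,0,0,0]]'
python3 -c "
from g import *
go(kw(-.225,0,.04))"
```

```text
clock: 13.65
tcp_pos: [0.4173, -0.1637, 0.0516]
orientation: [-3.03, -0.278, -0.481]
contact_force: [-0.8, -0.4, -0.6]
grip_width: 0.0004
gripper_force: 0.0
t13.7 pos [ 0.4173 -0.1637  0.0516] F [-0.8 -0.4 -0.6] w 0.0004
tooly hdg -79.21 z [ 0.302  0.088 -0.949] q [ 0.31  0.35  0.08  2.4  -1.01  0.26 -0.04]
shift units [-0.625  0.033  0.404]
```

```bash

python3 -m crank '[[0,0,0,0,-0.13,-0.02],[0,0,0,0,0,0],[-0.3,0,0.25,0,0,0],[-0.2,0,0.3,0,0,0],[0,0,0,0,0,0],[0,0,0,0,0,0]]'
python3 -c "
from g import *
go(kw(-.225,0,.04))"
```

```text
clock: 14.25
tcp_pos: [0.4093, -0.1652, 0.037]
orientation: [-3.046, -0.294, -0.375]
contact_force: [-0.4, -0.3, 0.6]
grip_width: 0.0002
gripper_force: 0.0
t14.2 pos [ 0.4093 -0.1652  0.037 ] F [-0.4 -0.3  0.6] w 0.0002
tooly hdg -78.71 z [ 0.235  0.081 -0.969] q [ 0.21  0.38  0.18  2.38 -0.9   0.29 -0.16]
shift units [-0.022  0.011 -0.159]
```

```bash

python3 -m crank '[[0.1,0,-0.15,0,0,0.036],[0.25,0,0.06,0,0,0],[0.25,0,0.06,0,0,0],[0.25,0,0.06,0,0,0],[0.3,0,0.075,0,0,0],[0.4,0,0.1,0,0,0],[0.4,0,0.1,0,0,0],[0.4,0,0.1,0,0,0],[0.4,0,0.1,0,0,0],[0.4,0,0.1,0,0,0],[0.4,0,0.1,0,0,0],[0,0,0,0,0,0]]'
python3 -c "
from g import *
go(kw(-.11,0,.04))"
```

```text
clock: 15.45
tcp_pos: [0.483, -0.1517, 0.0408]
orientation: [-3.047, -0.259, -0.373]
contact_force: [0.7, 0.6, 0.4]
grip_width: -0.0001
gripper_force: 0.0
t15.4 pos [ 0.483  -0.1517  0.0408] F [0.7 0.6 0.4] w -0.0001
tooly hdg -80.01 z [ 0.234  0.081 -0.969] q [ 0.04  0.45  0.27  2.26 -0.83  0.35 -0.35]
shift units [1.876 0.079 0.513]
```

```bash

python3 -m crank '[[0.3,0,0.075,0,0,0],[0.3,0,0.075,0,0,0],[0.3,0,0.075,0,0,0],[0.3,0,0.075,0,0,0],[0.2,0,0.05,0,0,0],[0,0,0,0,0,0]]'
python3 - <<'E'
from g import *
from bench import eyes
go(kw(-.11,0,.04))
from h import *
f=eyes.grab_frame("side")
cv2.imwrite("pics/s3.png",cv2.resize(f["image"][100:300,150:350,::-1],None,fx=3,fy=3))
E
```

```text
clock: 16.05
tcp_pos: [0.5106, -0.147, 0.0407]
orientation: [-3.047, -0.257, -0.372]
contact_force: [-0.3, -0.0, 0.2]
grip_width: 0.0006
gripper_force: 0.0
t16.1 pos [ 0.5106 -0.147   0.0407] F [-0.3 -0.   0.2] w 0.0006
tooly hdg -80.05 z [ 0.234  0.081 -0.969] q [ 0.    0.47  0.3   2.21 -0.82  0.38 -0.4 ]
shift units [0.518 0.07  0.165]
```

View pics/s3.png

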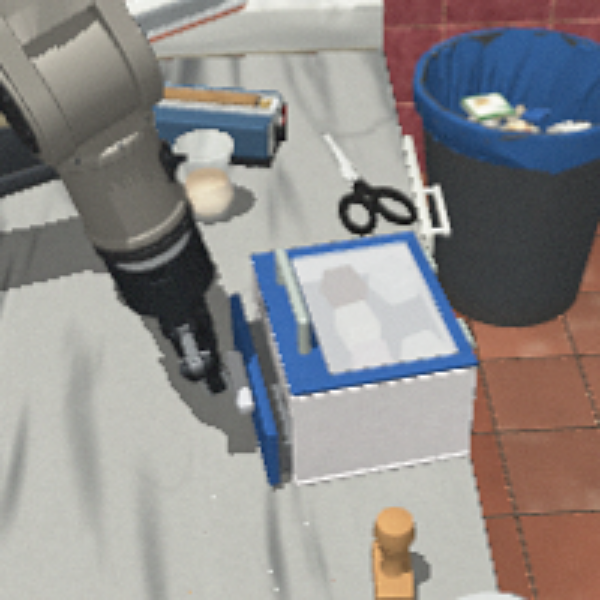

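Drawer is nearly shut (panel at about (258,400), a gap of roughly 1–2 cm). I keep pushing gently.

```bash

python3 -m crank '[[0.15,0,0.037,0,0,0],[0.15,0,0.037,0,0,0],[0.15,0,0.037,0,0,0],[0,0,0,0,0,0]]'
python3 -m crank '[[0.15,0,0.037,0,0,0],[0.1,0,0.025,0,0,0],[0,0,0,0,0,0]]'
python3 -m crank '[[0.1,0,0.025,0,0,0],[0.1,0,0.025,0,0,0],[0,0,0,0,0,0]]'
```

```text
clock: 16.5
tcp_pos: [0.5194, -0.1456, 0.0408]
orientation: [-3.047, -0.257, -0.372]
contact_force: [-0.2, 0.4, -0.4]
grip_width: -0.0
gripper_force: 0.0
clock: 16.8
tcp_pos: [0.5227, -0.145, 0.0404]
orientation: [-3.047, -0.255, -0.369]
contact_force: [-5.1, -1.8, 3.1]
grip_width: -0.0
gripper_force: 2.6
clock: 17.1
tcp_pos: [0.523, -0.1449, 0.0394]
orientation: [-3.047, -0.253, -0.361]
contact_force: [-16.5, -2.4, 9.5]
grip_width: -0.0003
gripper_force: 8.0
```

```bash

python3 -m crank '[[-0.5,0,-0.12,0,0,0],[-1,0,-0.25,0,0,0],[0.24,0,-0.97,0,-0.16,0],[0,0,-1,0,-0.155,0],[0,0,-1,0,0,0],[0,0,-1,0,0,0],[0,0,-1,0,0,0],[0,0,-1,0,0,0],[0,0,-1,0,0,0],[0,0,-1,0,0,0],[0,0,-1,0,0,0],[0,0,0,0,0,0]]'
python3 -m crank '[[0,0,0,0,0,0.18],[0,0,0,0,0,0.18],[0,0,0,0,0,0.18],[0,0,0,0,0,0.18],[0,0,0,0,0,0.18],[0,0,0,0,0,0.18],[0,0,0,0,0,0.18],[0,0,0,0,0,0.18],[0,0,0,0,0,0.18],[0,0,0,0,0,0.18],[0,0,0,0,0,0.18],[0,0,0,0,0,0]]' 1
python3 - <<'E'
from g import *
from bench import eyes
from h import *
go(kw(-.055,0,.20))
A=np.array([[np.cos(YAW),-np.sin(YAW),0],[np.sin(YAW),np.cos(YAW),0],[0,0,1]])
for n in("side","scene"):
    f=eyes.grab_frame(n); P=cloud(f); K=(P-C)@A
    hs=cv2.cvtColor(f["image"],cv2.COLOR_RGB2HSV)
    b=(hs[...,0]>100)&(hs[...,0]<125)&(hs[...,1]>150)
    m=b&(abs(K[...,1])<.1)&(K[...,0]>-.2)&(K[...,0]<-.06)&(K[...,2]<.075)&(K[...,2]>.03)
    if m.sum(): print(n,m.sum(),np.percentile(K[m],[1,50,99],axis=0).round(4))
    m=(abs(K[...,1])<.07)&(abs(K[...,0]+.055)<.03)&(K[...,2]>.13)&(K[...,2]<.152)
    if m.sum(): print("bar",m.sum(),np.percentile(P[m],[1,50,99],axis=0).round(4),cv2.minAreaRect(K[m][:,:2].astype(np.float32)))
    cv2.imwrite(f"pics/{n}4.png",cv2.resize(f["image"][100:300,150:350,::-1],None,fx=3,fy=3))
E
```

```text
clock: 18.3
tcp_pos: [0.4956, -0.1576, 0.2183]
orientation: [-3.083, -0.271, -0.038]
contact_force: [0.0, 0.9, 0.8]
grip_width: 0.0001
gripper_force: 0.0
clock: 19.5
tcp_pos: [0.4935, -0.1567, 0.2149]
orientation: [-2.387, 1.972, 0.03]
contact_force: [0.6, 0.0, -0.2]
grip_width: 0.0853
gripper_force: 0.0
t19.5 pos [ 0.4935 -0.1567  0.2149] F [ 0.6  0.  -0.2] w 0.0853
tooly hdg -169.16 z [ 0.014  0.047 -0.999] q [-0.66  0.43  1.14  1.99 -0.51  1.03 -2.22]
shift units [-0.145 -4.204  0.845]
side 243 [[-0.0833 -0.0884  0.0324]
 [-0.081  -0.031   0.0673]
 [-0.0755  0.0835  0.071 ]]
bar 129 [[ 0.566  -0.1845  0.131 ]
 [ 0.5787 -0.1473  0.1435]
 [ 0.5893 -0.0886  0.1464]] ((-0.0530892089009285, 0.0003431849181652069), (0.0988687202334404, 0.010404453612864017), 89.40724182128906)
scene 432 [[-0.087  -0.0879  0.0308]
 [-0.0844 -0.0197  0.0605]
 [-0.0761  0.0839  0.0714]]
bar 131 [[ 0.5631 -0.1846  0.1312]
 [ 0.5739 -0.1413  0.1426]
 [ 0.5862 -0.0897  0.1475]] ((-0.05789070203900337, 0.0005671977996826172), (0.012286477722227573, 0.09988867491483688), 1.808034062385559)
```

View pics/side4.png

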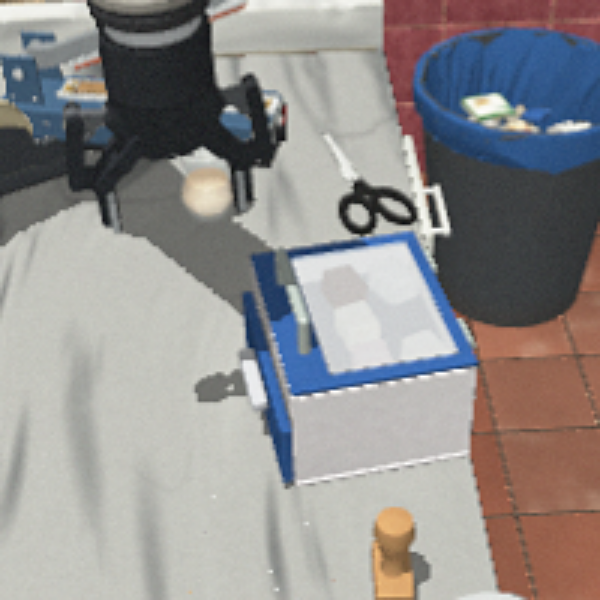

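The drawer is shut: its panel sits flush from −85 to −75 mm, at (268,395) in the picture. The bar is at keeper x ≈ −55 mm.

```bash
cat >> g.py <<'E'
def rot(hdg,tilt=0):
    "units of turn left to: tool y at hdg deg, z down, then turned about keeper y by tilt (lid opening)"
    h=np.radians(hdg); y=np.array([np.cos(h),np.sin(h),0]); z=np.array([0,0,-1.]); x=np.cross(y,z)
    T=Ro.from_rotvec(tilt*np.array([-np.sin(YAW),np.cos(YAW),0]))*Ro.from_matrix(np.c_[x,y,z])
    print("turn units",((Ro.from_rotvec(status.get_obs()["orientation"]).inv()*T).as_rotvec()/np.radians(45)).round(3))
E
python3 -c "
from g import *
rot(-170.35)"
```

```text
turn units [-0.029  0.057  0.033]
```

```bash

python3 -m crank '[[0,0,0,-0.029,0.057,0.033],[0,-0.7,0,0,0,0],[0,-0.7,0,0,0,0],[0,-0.7,0,0,0,0],[0,-0.7,0,0,0,0],[0,-0.7,0,0,0,0],[0,-0.7,0,0,0,0],[0,0,0,0,0,0],[0,0,0,0,0,0]]' 1
python3 -c "
from g import *
go(kw(-.0555,0,.122)); rot(-170.35)"
```

```text
clock: 20.5
tcp_pos: [0.5764, -0.1438, 0.2155]
orientation: [2.396, -2.031, -0.0]
contact_force: [-0.3, 0.2, -0.0]
grip_width: 0.0851
gripper_force: 0.0
t20.5 pos [ 0.5764 -0.1438  0.2155] F [-0.3  0.2 -0. ] w 0.0851
tooly hdg -170.59 z [-0. -0. -1.] q [-0.61  0.57  1.08  1.82 -0.57  1.1  -2.31]
shift units [-3.290e-01 -3.000e-03  4.675e+00]
turn units [ 0.001 -0.    -0.005]
```

```bash

python3 -m crank '[[-0.33,0,0.7,0,0,0],[0,0,0.8,0,0,0],[0,0,0.8,0,0,0],[0,0,0.8,0,0,0],[0,0,0.8,0,0,0],[0,0,0.5,0,0,0],[0,0,0.27,0,0,0],[0,0,0,0,0,0],[0,0,0,0,0,0]]'
python3 -m crank '[[0,0,0,0,0,0],[0,0,0,0,0,0],[0,0,0,0,0,0],[0,0,0,0,0,0],[0,0,0,0,0,0],[0,0,0,0,0,0],[0,0,0,0,0,0],[0,0,0,0,0,0],[0,0,0,0,0,0],[0,0,0,0,0,0]]' 0 70
python3 -c "
from g import *
go(kw(-.0555,0,.122)); rot(-170.35)"
```

```text
clock: 21.4
tcp_pos: [0.5757, -0.1371, 0.1227]
orientation: [-2.396, 2.032, -0.001]
contact_force: [0.3, -0.2, 0.7]
grip_width: 0.0854
gripper_force: 0.0
clock: 22.4
tcp_pos: [0.5757, -0.1368, 0.1225]
orientation: [-2.396, 2.031, -0.001]
contact_force: [0.9, 0.7, 4.0]
grip_width: 0.0075
gripper_force: 68.3
t22.4 pos [ 0.5757 -0.1368  0.1225] F [0.9 0.7 4. ] w 0.0075
tooly hdg -170.58 z [ 0.001  0.    -1.   ] q [-0.55  0.67  0.96  1.9  -0.68  0.94 -2.23]
shift units [0.023 0.024 0.026]
turn units [-0.001  0.    -0.005]
```

```bash

python3 -m crank '[[0,-0.01,-0.065,-0.0127,0,0],[0,-0.01,-0.065,-0.0127,0,0],[0,-0.01,-0.065,-0.0127,0,0],[0,0,0,0,0,0]]'
python3 -m crank '[[0,-0.01,-0.065,-0.0127,0,0],[0,-0.01,-0.065,-0.0127,0,0],[0,-0.01,-0.065,-0.0127,0,0],[0,-0.01,-0.065,-0.0127,0,0],[0,0,0,0,0,0]]'
python3 -m crank '[[0,-0.01,-0.065,-0.0127,0,0],[0,-0.01,-0.065,-0.0127,0,0],[0,-0.01,-0.065,-0.0127,0,0],[0,-0.01,-0.065,-0.0127,0,0],[0,-0.01,-0.065,-0.0127,0,0],[0,0,0,0,0,0]]'
python3 -c "
from g import *
go(kw(-.0555,0,.122)); rot(-170.35)"
```

```text
clock: 22.8
tcp_pos: [0.5759, -0.1367, 0.1253]
orientation: [2.378, -2.015, -0.031]
contact_force: [3.5, -1.9, -9.5]
grip_width: 0.0075
gripper_force: 68.5
clock: 23.3
tcp_pos: [0.5776, -0.1365, 0.1323]
orientation: [2.356, -1.996, -0.07]
contact_force: [2.1, 2.9, 4.7]
grip_width: 0.0075
gripper_force: 70.1
clock: 23.9
tcp_pos: [0.5787, -0.1362, 0.1375]
orientation: [2.325, -1.97, -0.118]
contact_force: [4.7, 0.5, -4.6]
grip_width: 0.0076
gripper_force: 69.3
t23.9 pos [ 0.5787 -0.1362  0.1375] F [ 4.7  0.5 -4.6] w 0.0076
tooly hdg -170.56 z [-0.118 -0.02  -0.993] q [-0.55  0.73  0.99  1.8  -0.61  1.1  -2.3 ]
shift units [0.024 0.085 0.793]
turn units [ 0.153  0.    -0.005]
```

```bash

python3 -m crank '[[0,-0.01,-0.065,-0.0127,0,0],[0,-0.01,-0.065,-0.0127,0,0],[0,-0.01,-0.065,-0.0127,0,0],[0,-0.01,-0.065,-0.0127,0,0],[0,-0.01,-0.065,-0.0127,0,0],[0,-0.01,-0.065,-0.0127,0,0],[0,-0.01,-0.065,-0.0127,0,0],[0,-0.01,-0.065,-0.0127,0,0],[0,0,0,0,0,0],[0,0,0,0,0,0],[0,0,0,0,0,0]]'
python3 - <<'E'
from g import *
from bench import eyes
from h import *
go(kw(-.0555,0,.122)); rot(-170.35)
A=np.array([[np.cos(YAW),-np.sin(YAW),0],[np.sin(YAW),np.cos(YAW),0],[0,0,1]])
for n in("side","scene"):
    f=eyes.grab_frame(n); P=cloud(f); K=(P-C)@A
    hs=cv2.cvtColor(f["image"],cv2.COLOR_RGB2HSV)
    b=(hs[...,0]>100)&(hs[...,0]<125)&(hs[...,1]>150)&(abs(K[...,1])<.09)&(abs(K[...,0])<.1)&(K[...,2]>.102)
    q=K[b]; c=np.polyfit(q[:,0],q[:,2],1); print(n,len(q),"slope angle",-np.arctan(c[0]),"rms",np.std(q[:,2]-np.polyval(c,q[:,0])))
    b=(hs[...,0]>100)&(hs[...,0]<125)&(hs[...,1]>150)&(abs(K[...,1])<.1)&(K[...,0]>-.2)&(K[...,0]<-.06)&(K[...,2]<.075)
    if b.sum(): print("drawer front",np.percentile(K[b][:,0],[1,50]))
    cv2.imwrite(f"pics/{n}5.png",cv2.resize(f["image"][100:300,150:350,::-1],None,fx=3,fy=3))
E
```

```text
clock: 25.0
tcp_pos: [0.5819, -0.1356, 0.1475]
orientation: [2.276, -1.93, -0.192]
contact_force: [6.3, 0.1, -4.7]
grip_width: 0.0074
gripper_force: 69.2
t25.0 pos [ 0.5819 -0.1356  0.1475] F [ 6.3  0.1 -4.7] w 0.0074
tooly hdg -170.58 z [-0.195 -0.032 -0.98 ] q [-0.54  0.77  1.    1.72 -0.57  1.2  -2.34]
shift units [0.027 0.082 1.319]
turn units [ 0.253  0.001 -0.005]
side 718 slope angle 0.19741642219669875 rms 0.003186080471209934
drawer front [-0.08331395 -0.08109943]
scene 582 slope angle 0.20215917679818804 rms 0.004086158571028248
drawer front [-0.08710863 -0.08450096]
```

View pics/side5.png

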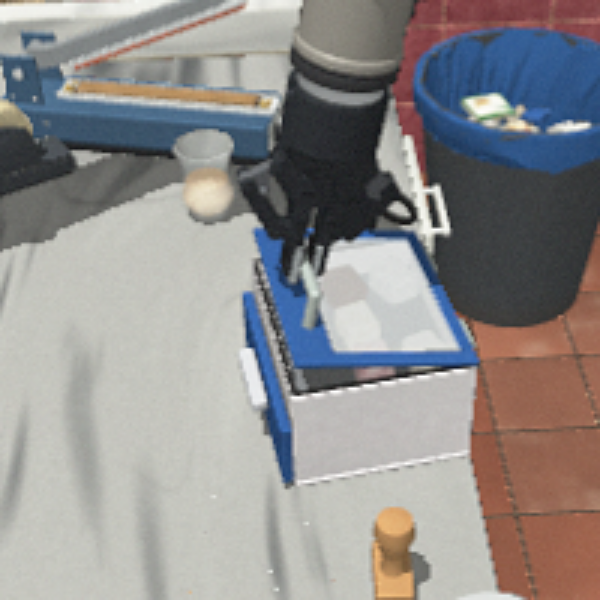

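The fingers hold the bar at (305,270) with the lid open about 0.2 rad (3 cm at the front). The drawer is shut, and the glass and stamp have not moved.

```bash
python3 -c "
from bench import r
print(r.hand_in())"
```

```text
the job is handed in; nothing more can be done
None
```

The jar stands upright in the shut drawer, and the arm is holding the lid by its bar at about 0.2 rad (about 3 cm open); I handed the job in at about 25 s, and no verdict came back.

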